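Seat a steering-lock barrel with its key and hold it home

ROBOT

A 7-joint arm with a two-finger parallel gripper is mounted at the origin on the work surface. World frame = base frame: x ahead of the robot, y to its left, z up, the work surface at z = 0. Lengths are in m, angles in rad, forces in N, time in s.
With the tool pointing down it reaches from about 0.425 to 0.95 m from the base axis. Payload 4.7 kg.
Tool frame: the origin (TCP) lies between the finger pads; the fingertips stand 25 mm ahead of it and the grasp point (between the pads) lies 6 mm ahead of it; x points along the fingers, z is the direction in which the jaws open and shut, and the axes are right-handed (so a half turn about x gives the same grasp; the last joint's range is limited). The gripper opens to 85 mm and grips with 20 to 120 N. Pads are 22 mm wide; open, the fingers measure 114 mm over their backs; the gripper's body (76 mm by 85 mm) begins 54 mm behind the grasp point. The pads swing forward as they close: fully open they stand 13 mm farther back than shut.
Start: joints at [1.301, 0.469, -0.049, 1.532, 0.024, 1.141, -0.082], TCP at [0.161, -0.656, 0.256] pointing down, gripper open.
Joint ranges: [-2.59, 2.59], [-0.33, 1.99], [-1.39, 1.29], [0.1, 2.45], [-1.04, 4.18], [0.21, 1.99], [-2.66, 2.66]. Speed limits (rad/s): [2.57, 2.57, 3.14, 3.14, 3.14, 3.14, 3.14].

INTERFACE

Orientations are given as a 3x3 rotation matrix whose columns are the frame's x, y, z axes.
In Python, from rig import * gives the robot as it stands. Calls block until the motion is done:
- movep(position, orientation): joint-space move of the TCP to a pose.
- move_l(position, attitude=None, feed=0.15, until_force=None): straight line of the TCP; attitude=None keeps the orientation; feed is the mean speed in m/s. With until_force (N) it stops when the force on the tool has changed by that much, and returns True; else False.
- move_joints(angles): joint-space move.
- command_gripper(opening, newtons=None): finger opening in m; newtons is the grip in N (None keeps the last); returns when the fingers have stopped.
- sleep(seconds).
- inverse_kinematics(position, orientation): joint angles nearest the present ones, or None.
- sense(): the state.
- camera(name): name is "side" or "top"; returns (picture, depth): 400x640x3 uint8, red, green, blue; 400x640 float32, m along the optical axis (not along the pixel's ray), 0 where there is no reading.
- camera_params(name): a dict with "K" (3x3 intrinsics, pixels), "dist" ([k1, k2, p1, p2, k3] as OpenCV has them; the pictures are not rectified), "position" and "rotation" of the camera in the world. Camera axes: x right, y down, z forward; pixel columns grow to the right and rows downward; lengths in m; the calibration is good to about 2 mm. A picture is of the moment at which its call begins. camera_params takes no time and is no camera call.
A pose or a line that the arm cannot do raises Unreachable and nothing moves.
- finish_job(): hands the job in, once; it reports no verdict.
The state is a dict: "time_s": time; "joint_pos": joint angles; "qd": joint speeds; "joint_efforts": joint torques, N m; "position": TCP position; "tcp_rot": TCP orientation; "wrist_force": force on the tool from outside, world axes, zero at the start; "ft_torque": the same for the moment, N m; "finger_gap": finger opening in m.
Only numpy, scipy, OpenCV 4.12 (cv2) and the standard library are available. Lean on these libraries where they do the work, as an engineer would, in place of code of your own. Each camera call takes 0.05 s, during which the arm holds its last target.

TASK

Take the red-headed key out of the green rack, push it fully into the slot of the lock on the bench, turn it clockwise as far as it goes, and only then press the key and the sprung barrel straight down until the barrel meets its stop. Finish while holding it there: keep the key gripped and the barrel pressed fully home, firmly but without forcing it, so that a mechanic can fit the retaining pin. Leave the two other keys and everything else on the bench where they are.

Things in the scene. Friction and masses are not known exactly. Their poses are not given: they have to be found in the camera images.
- key_red: red-headed key, 70 g, upright in any one of the rack's slots, shoulder on the rack's top. Origin: centre of the head's flat underside (the shoulder); z up, x along the width of head and blade. Head 34 (x) by 14 (y) by 48 mm tall, lowest 12 mm steel, the rest red. Steel blade below the shoulder 14 (x) by 6 (y) mm, 24 mm long, last 5 mm narrowed to 10 by 3.5. Fits the lock either way round
- key_red_grip (a point): middle of the red key's head, 28 mm above its shoulder, axes as the key's; grip the head here across its 14 mm thickness (y)
- rack: fixed green plastic block, 70 mm (x) by 220 mm (y) by 30 mm tall, origin centre of its underside; three slots in a row along y, 75 mm apart, the middle one at its centre; a key stands in each, its width along the row
- lock: fixed lock fixture, origin centre of underside: grey base plate 130 by 100 by 12 mm with an upright dark steel housing, 70 mm diameter, 60 mm tall, at its centre. A steel barrel (49 mm diameter) stands 13 mm out of it and slides down against a spring; the brass plug in the barrel has the key slot and a yellow pointer. On the housing rim: white mark at plug angle 0, red mark at the turning stop
- slot (a point): centre of the key slot's mouth, on the flat top of the brass plug: 74 mm above the bench with the barrel out, 62 mm with it home; x along the slot, z up; moves with plug and barrel. Slot 15.6 (x) by 7.6 mm, chamfered, deeper than the blade; with the key fully in, its shoulder rests on the plug's top
- barrel (a joint): how far the barrel is pressed down, m: 0 fully out, 0.012 at the hard stop. Its spring carries about 6 to 7 N before it moves and takes about 11 N at the stop; it comes out again when let go
- plug (a joint): angle of the plug, rad, growing clockwise seen from above: starts between 0 and 0.3, hard stop at 1.25; light friction (0.03 N m), stays where it is left. The key has about 0.1 rad of play in the slot
- key_blue: blue-headed key, same shape as the red one; stays in the rack
- key_grey: grey-headed key, same shape as the red one; stays in the rack
- ratchet: steel wrench 170 mm long lying on the bench; bystander
- tape_roll: blue roll of tape, 72 mm diameter, 19 mm high, flat on the bench; bystander
- socket: steel socket, 26 mm diameter, 38 mm tall, standing; bystander
- spray_can: yellow can, 60 mm diameter, 120 mm tall, standing; bystander
- driver: green-handled screwdriver 200 mm long, lying; bystander
Not all that is in view belongs to the job. Of the things like the key_red, leave any that is yellow; of the rest the larger one is meant.

How it is judged:
On the way, in this order (a step that is already met when the one before it is completed fails the run):
1. the red key is fully in the slot of the lock (horizontal distance between key_red and slot below 0.004 m and z of key_red in the frame of slot below 0.003 m and angle between the x axis of key_red and the x axis of slot, either way round below 0.25 rad and angle between key_red's own z axis and vertical below 0.12 rad), for 0.1 s.
2. the key has turned the plug clockwise to its stop (all of step 1 and value of joint plug above 1.13 rad), for 0.1 s.
3. the barrel is pressed down to its stop (all of step 1 and value of joint barrel above 0.0105 m), for 0.3 s.
At the end, for the whole second after the job is handed in: Gripper still on the red key's head (grasp point within 32 mm of mid-grip); key fully in the slot (3 mm deep, 4 mm sideways, 0.12 rad tilt, 0.25 rad yaw); plug at 1.1 rad or more; barrel at least 10.5 of 12 mm down; key pressing on the lock with 6 to 70 N (all of step 3 and value of joint plug above 1.1 rad and contact force between key_red and lock between 6 and 70 N and contact force between the fingers and key_red above 3 N and distance between the grasp point and key_red_grip below 0.032 m); the arm keeps its last pose, push and grip.
It fails at once if another key or a thing on the bench was moved more than 20 mm or lifted out (distance of any of key_blue, key_grey, ratchet, tape_roll, socket, spray_can, driver from where it was at the start of the episode above 0.02 m).
It fails at once if the lock was forced with more than 150 N (contact force between key_red and lock above 150 N).
It also fails if it takes over 45 s, if anything falls off the work surface, if the arm or the gripper's body presses on something with over 40 N, if the wrist force passes 120 N, or if a joint passes its speed limit or range.

## Working session

There is one attempt and no reset: what is moved stays moved. The work goes in short steps, each a Python script; the robot and the scene stay as the last script left them, time stands still between calls to the robot, and variables do not carry over. Pictures are saved under pics/ and viewed, and the job is handed in when it is done.

```bash
ls; mkdir -p pics; python3 - <<'E'
from rig import *
import cv2,numpy as np
for n in("side","top"):
    p,d=camera(n); cv2.imwrite(f"pics/{n}0.png",p[:,:,::-1]); np.save(f"pics/{n}0.npy",d); print(n,camera_params(n))
s=sense(); print(s)
E
```

```text
pics
side {'K': array([[506.74694934,   0.        , 316.70330377],
       [  0.        , 506.74694934, 202.29980669],
       [  0.        ,   0.        ,   1.        ]]), 'dist': array([-0.03992956,  0.        ,  0.        ,  0.        ,  0.        ]), 'position': array([0.30899501, 0.83746802, 0.84056164]), 'rotation': array([[-0.96400432, -0.18093124,  0.19483212],
       [-0.2658839 ,  0.65269801, -0.7094301 ],
       [ 0.00119153, -0.7356964 , -0.6773104 ]])}
top {'K': array([[381.16982215,   0.        , 317.57092189],
       [  0.        , 381.16982215, 202.33796234],
       [  0.        ,   0.        ,   1.        ]]), 'dist': array([-0.09370192,  0.        ,  0.        ,  0.        ,  0.        ]), 'position': array([0.43730934, 0.02638117, 0.91172465]), 'rotation': array([[-0.012081  , -0.99102265,  0.1331471 ],
       [-0.99951297,  0.01580002,  0.0269105 ],
       [-0.02877264, -0.13275715, -0.99073088]])}
{'time_s': 0.1, 'joint_pos': array([ 1.30109405,  0.46935681, -0.04859027,  1.53353843,  0.0240853 ,
        1.14098454, -0.08227409]), 'qd': array([ 0.00084677, -0.00183305, -0.00072984, -0.00306514, -0.00134742,
       -0.00102613, -0.00166506]), 'joint_efforts': array([ 6.54036521e-04, -5.11516964e+01, -4.70075116e-02, -2.38388729e+01,
        1.07385303e-02,  4.37016060e-03,  1.71796034e-05]), 'position': array([ 0.16088256, -0.65507319,  0.25538423]), 'tcp_rot': array([[-4.50592309e-04,  9.71136497e-01,  2.38524006e-01],
       [ 1.64160889e-03,  2.38524428e-01, -9.71135110e-01],
       [-9.99998551e-01, -4.60228827e-05, -1.70170358e-03]]), 'wrist_force': array([-0.33233759,  0.08532058, -0.33717414]), 'ft_torque': array([-0.02344827, -0.0008707 ,  0.02448142]), 'finger_gap': 0.08590950570781292}
```

View pics/side0.png

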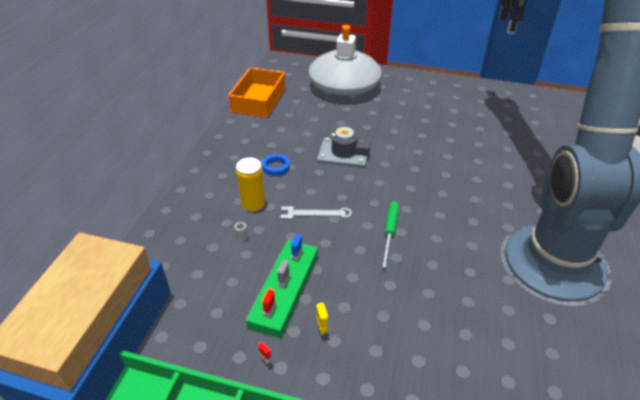

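View pics/top0.png

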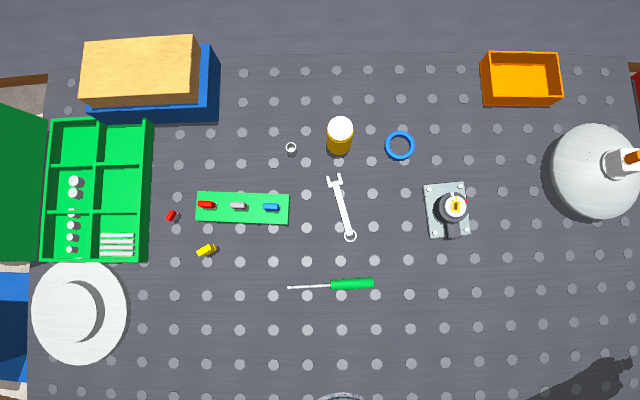

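Candidates for the red key: the red head in the rack at top(206,204) / side(268,300), a smaller red one on the bench at top(172,215) / side(264,351), and a yellow one at top(207,250) / side(322,318). I choose the one in the rack, because it is the larger and not yellow. I'll check it in close crops.

```bash
python3 - <<'E'
import cv2,numpy as np
a=cv2.imread("pics/top0.png");b=cv2.imread("pics/side0.png")
r=lambda im,x,y,w,h,s:cv2.resize(im[y:y+h,x:x+w],None,fx=s,fy=s,interpolation=cv2.INTER_CUBIC)
cv2.imwrite("pics/c1.png",np.vstack([r(a,160,180,140,50,5.7)[:285,:798],r(b,235,225,100,55*1,7.98)[:300,:798][:300]][:1]))
cv2.imwrite("pics/c2.png",r(b,230,225,110,140,4.2))
cv2.imwrite("pics/c3.png",r(a,415,170,70,75,8))
cv2.imwrite("pics/c4.png",r(b,310,115,70,60,9))
E
```

```text
(no output)
```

View pics/c1.png

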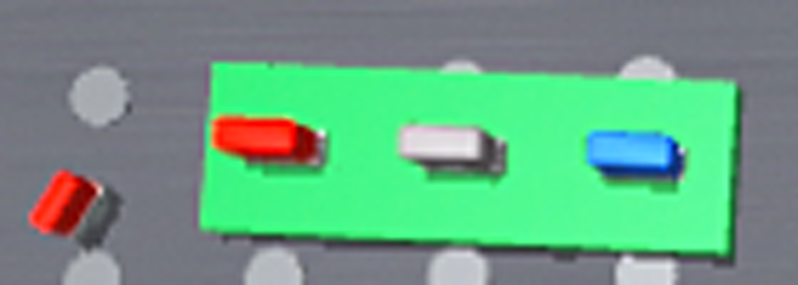

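View pics/c2.png

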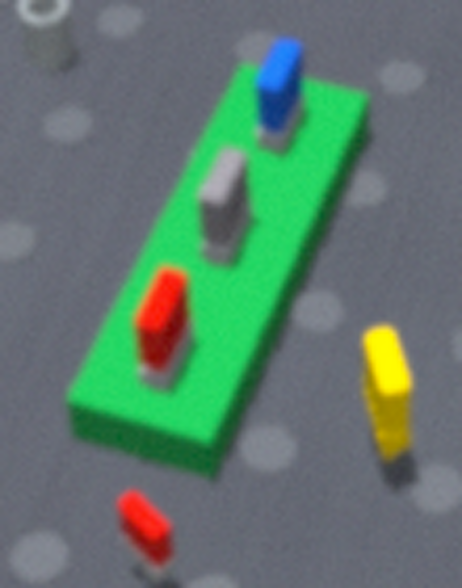

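View pics/c3.png

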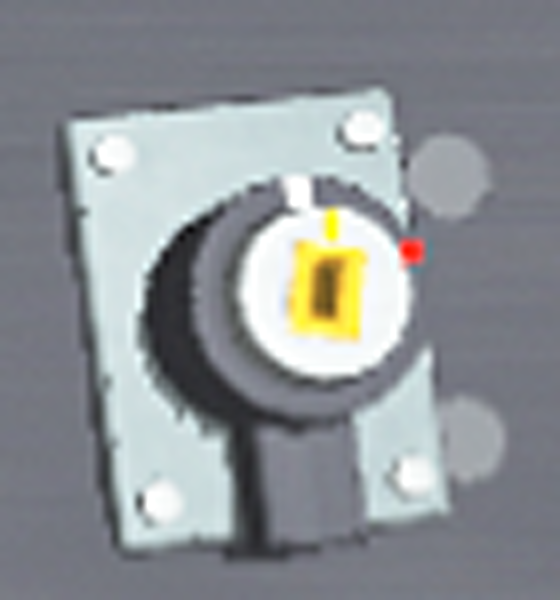

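View pics/c4.png

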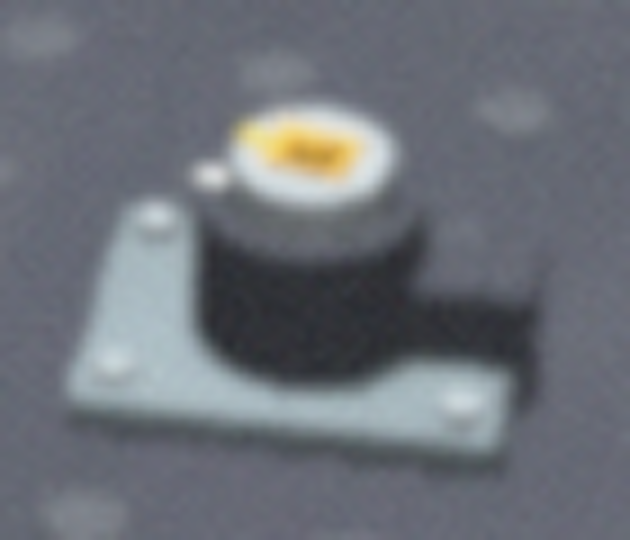

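The crops confirm it. The full-size red head stands in the rack's left (+y) slot at top(206,204), while the bench one at (172,215) is clearly smaller. The lock's slot centre is near top(455.8,206) and side(344.9,132), with the pointer just clockwise of the white mark. Next I'll fit the poses.

```bash
cat > h.py <<'E'
from rig import *
import cv2,numpy as np
from scipy.optimize import least_squares
P={n:camera_params(n) for n in("side","top")}
def proj(n,X):
    p=P[n];R=p["rotation"].T;t=-R@p["position"]
    return cv2.projectPoints(np.asarray(X,float).reshape(-1,3),cv2.Rodrigues(R)[0],t,p["K"],p["dist"])[0].reshape(-1,2)
def ray(n,uv):
    p=P[n];u=cv2.undistortPoints(np.asarray(uv,float).reshape(-1,1,2),p["K"],p["dist"]).reshape(-1,2)
    return p["position"],np.c_[u,np.ones(len(u))]@p["rotation"].T
def onz(n,uv,z):
    o,d=ray(n,uv); return o+d*((z-o[2])/d[:,2])[:,None]
def tri(us,ut):  # least squares intersection
    A=np.zeros((3,3));b=np.zeros(3)
    for n,u in(("side",us),("top",ut)):
        o,d=ray(n,u);d=d[0]/np.linalg.norm(d[0]);M=np.eye(3)-np.outer(d,d);A+=M;b+=M@o
    return np.linalg.solve(A,b)
def unc(pts,off,s): return (np.asarray(pts,float)+.5)/s-.5+np.array(off)
def Rdown(yaw):
    # jaw (z) axis along yaw in world, x down
    z=np.array([np.cos(yaw),np.sin(yaw),0]);x=np.array([0,0,-1.]);return np.c_[x,np.cross(z,x),z]
E
cat > m1.py <<'E'
from h import *
np.set_printoptions(precision=4,suppress=True)
rt=unc([(212,63),(738,82),(730,255),(202,230)],(160,180),5.7)
rs=unc([(68,398),(243,63),(370,97),(213,445)],(230,225),4.2)
C=np.array([(35,110),(35,-110),(-35,-110),(-35,110)])/1000
def fit(cor,z,obs,x0):
    def pts(q):
        c,s=np.cos(q[2]),np.sin(q[2]);return np.c_[cor@np.array([[c,s],[-s,c]])+q[:2],np.full(len(cor),z)]
    f=lambda q:np.concatenate([(proj(n,pts(q)[i])-o).ravel() for n,i,o in obs])
    r=least_squares(f,x0);return r.x,np.sqrt(np.mean(r.fun**2))
for ob in ([("top",slice(4),rt)],[("side",slice(4),rs)],[("top",slice(4),rt),("side",slice(4),rs)]):
    print("rack",*fit(C,.03,ob,[.45,.2,0]))
L=np.array([(65,50),(65,-50),(-65,-50),(-65,50)])/1000
lt=unc([(65,122),(388,90),(450,510),(120,548)],(415,170),8)
ls=unc([(70,400),(128,203),(497,455)],(310,115),9)
for ob in ([("top",slice(4),lt)],[("side",[0,1,3],ls)],[("top",slice(4),lt),("side",[0,1,3],ls)]):
    print("lock",*fit(L,.012,ob,[.45,-.3,0]))
T=unc([(326,292),(327,289),(334,222),(297,192),(411,250)],(415,170),8)
S=unc([(314,154),(315,153),(250,133),(210,176)],(310,115),9)
print("top barrel,slot,pointer @.074",onz("top",T[:3],.074)); print("marks@.061",onz("top",T[3:],.061))
print("side",onz("side",S[:3],.074),"mark",onz("side",S[3:],.061))
print("tri slot",tri(S[1],T[1]),tri(S[0],T[0]))
E
python3 m1.py
```

```text
rack [ 0.5472  0.2293 -0.0548] 0.3146035183883903
rack [ 0.5429  0.2332 -0.0573] 0.33750806270787664
rack [ 0.545   0.231  -0.0549] 0.9329755844732165
lock [ 0.5373 -0.2563  0.0849] 0.41057344836247667
lock [ 0.5312 -0.2494  0.066 ] 0.34347808795400053
lock [ 0.5355 -0.2552  0.0863] 1.0114397340109194
top barrel,slot,pointer @.074 [[ 0.5367 -0.2566  0.074 ]
 [ 0.5375 -0.257   0.074 ]
 [ 0.5563 -0.2601  0.074 ]]
marks@.061 [[ 0.5668 -0.2544  0.061 ]
 [ 0.5498 -0.2862  0.061 ]]
side [[ 0.5321 -0.2499  0.074 ]
 [ 0.532  -0.2504  0.074 ]
 [ 0.5527 -0.2553  0.074 ]] mark [[ 0.563 -0.249  0.061]]
tri slot [ 0.5361 -0.2595  0.0676] [ 0.5358 -0.2591  0.0674]
```

```bash
cat > ik.py <<'E'
from h import *
np.set_printoptions(precision=3,suppress=True)
pk=[.549,.306];pl=[.535,-.2545]
for nm,p,ys in(("rack",pk,[-.055,-.055+np.pi]),("slot",pl,[-.18+np.pi/2,-.18-np.pi/2]),("end",pl,[-1.165+np.pi/2,-1.165-np.pi/2,-1.35+np.pi/2,-1.35-np.pi/2])):
    for y in ys:
        q=inverse_kinematics([*p,.15],Rdown(y));print(nm,round(y,3),q)
E
python3 ik.py
```

```text
rack -0.055 [ 0.068  0.7   -0.959  1.715  0.643  1.074 -1.158]
rack 3.087 [ 0.172  0.824 -1.182  1.71   0.82   1.192  1.854]
slot 1.391 [ 0.888  0.547 -0.702  1.811  0.428  0.941  1.39 ]
slot -1.751 [ 0.52   0.455 -0.193  1.833  0.111  0.864 -1.478]
end 0.406 [ 0.835  0.526 -0.624  1.814  0.377  0.923  0.449]
end -2.736 [ 0.356  0.446  0.022  1.843 -0.012  0.853 -2.352]
end 0.221 [ 0.809  0.517 -0.587  1.815  0.352  0.916  0.285]
end -2.921 [ 0.325  0.446  0.063  1.845 -0.036  0.853 -2.516]
```

```bash
cat > s1.py <<'E'
from h import *
np.set_printoptions(precision=4,suppress=True)
movep([.549,.306,.22],Rdown(-.055))
command_gripper(.05,40)
move_l([.549,.306,.15])
s=sense();print(s["position"],s["finger_gap"],s["time_s"],s["joint_pos"])
for n in("side","top"):
    p,d=camera(n); cv2.imwrite(f"pics/{n}1.png",p[:,:,::-1])
    u=proj(n,[[.549,.306,.125]])[0];print(n,u)
    x,y=np.clip((u-[40,40]).astype(int),0,None);cv2.imwrite(f"pics/{n}1c.png",cv2.resize(p[y:y+80,x:x+80,::-1],None,fx=7,fy=7,interpolation=cv2.INTER_CUBIC));print(x,y)
E
python3 s1.py
```

```text
[0.5492 0.3066 0.1505] 0.05010275153351343 4.7667 [ 0.0249  0.6656 -0.881   1.7163  0.5837  1.0429 -1.1121]
side [266.0587 278.1325]
226 238
top [196.0235 201.478 ]
156 161
```

View pics/side1c.png

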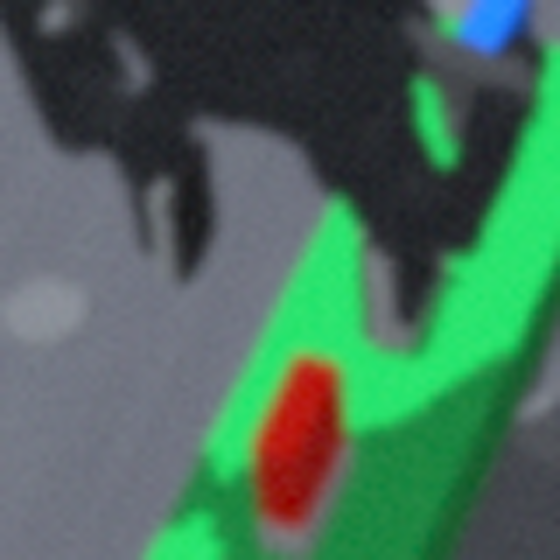

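View pics/top1c.png

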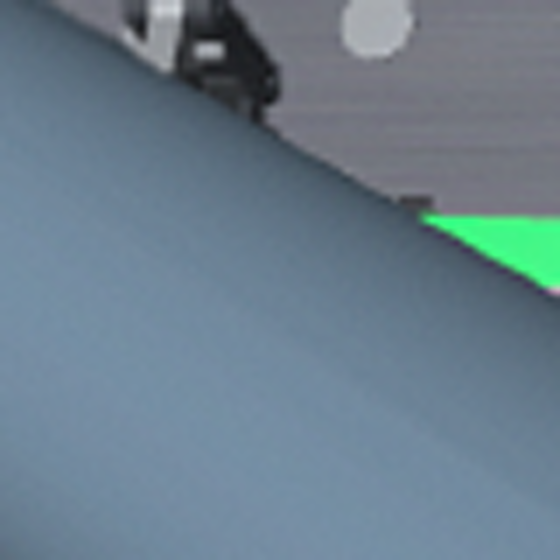

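```bash
python3 - <<'E'
from h import *
np.set_printoptions(precision=1,suppress=True)
c=np.array([.5492,.3066])
R=lambda a,b:c+np.array([np.cos(-.055)*a-np.sin(-.055)*b,np.sin(-.055)*a+np.cos(-.055)*b])
im=cv2.imread("pics/side1c.png")
for z,col in((.1255,(255,0,255)),(.1315,(0,255,255))):
  for a in(-.035,-.025,.025,.035):
    for b in(-.011,.011):
        u=(proj("side",[[*R(a,b),z]])[0]-[226,238]+.5)*7-.5
        cv2.circle(im,tuple(int(v) for v in u),4,col,-1);print(z,a,b,u)
cv2.imwrite("pics/side1d.png",im)
E
```

```text
0.1255 -0.035 -0.011 [424.7 286.8]
0.1255 -0.035 0.011 [393.3 351.9]
0.1255 -0.025 -0.011 [388.4 276.9]
0.1255 -0.025 0.011 [356.4 341.7]
0.1255 0.025 -0.011 [209.3 228.5]
0.1255 0.025 0.011 [174.8 291.6]
0.1255 0.035 -0.011 [174.1 219. ]
0.1255 0.035 0.011 [139.1 281.8]
0.1315 -0.035 -0.011 [423.8 271.9]
0.1315 -0.035 0.011 [392.2 337. ]
0.1315 -0.025 -0.011 [387.3 262. ]
0.1315 -0.025 0.011 [355.1 326.9]
0.1315 0.025 -0.011 [207.4 213.6]
0.1315 0.025 0.011 [172.7 276.8]
0.1315 0.035 -0.011 [172.  204.1]
0.1315 0.035 0.011 [136.8 266.9]
```

View pics/side1d.png

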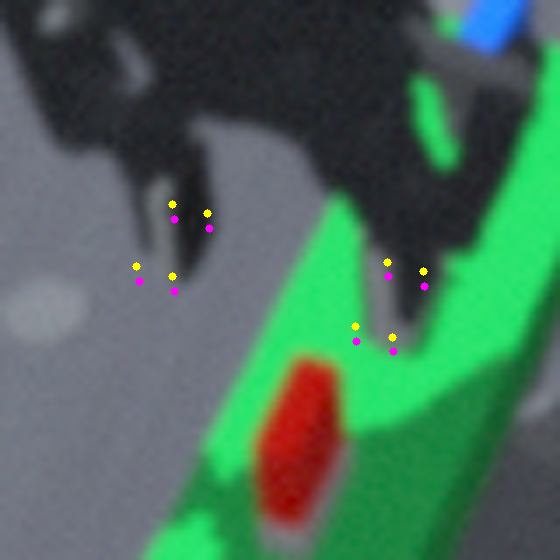

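```bash
cat > s2.py <<'E'
from h import *
np.set_printoptions(precision=4,suppress=True)
move_l([.5500,.306,.064],feed=.08)
p,d=camera("side"); cv2.imwrite("pics/side2.png",p[:,:,::-1])
u=proj("side",[[.55,.306,.05]])[0];x,y=(u-[40,40]).astype(int);print(x,y)
cv2.imwrite("pics/side2c.png",cv2.resize(p[y:y+80,x:x+80,::-1],None,fx=7,fy=7,interpolation=cv2.INTER_CUBIC))
s=sense();print(s["position"],s["wrist_force"],s["finger_gap"],s["time_s"])
E
python3 s2.py
```

```text
228 263
[0.5503 0.3063 0.0647] [0.0178 0.1598 0.454 ] 0.04962121718561954 6.1417
```

View pics/side2c.png

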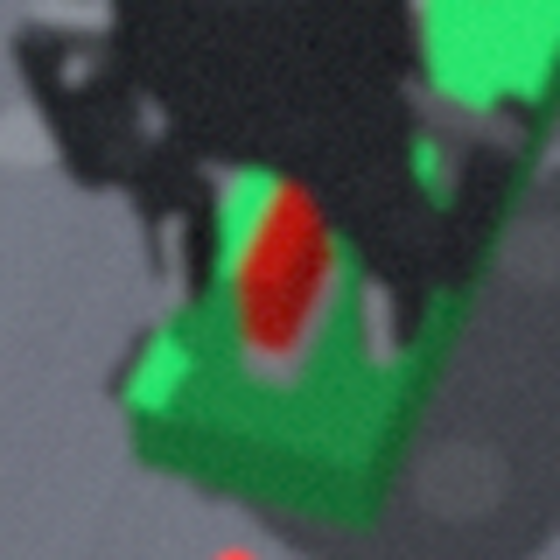

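```bash
cat > s3.py <<'E'
from h import *
np.set_printoptions(precision=4,suppress=True)
def st(t=""):
    s=sense();print(t,s["position"],s["wrist_force"],s["ft_torque"],round(s["finger_gap"],4),round(s["time_s"],2))
st();command_gripper(.024,20);st("24");command_gripper(.019,20);st("19");command_gripper(.0,20);st("closed");
p,d=camera("side");x,y=228,263
cv2.imwrite("pics/side3c.png",cv2.resize(p[y:y+80,x:x+80,::-1],None,fx=7,fy=7,interpolation=cv2.INTER_CUBIC))
E
python3 s3.py
```

```text
[0.5503 0.3063 0.0647] [0.0178 0.1598 0.454 ] [-0.0403  0.0223 -0.0459] 0.0496 6.14
24 [0.5501 0.306  0.0641] [-0.6084 -0.3619  0.325 ] [ 0.0122 -0.0729 -0.0524] 0.0242 6.51
19 [0.55  0.306 0.064] [ 0.3665 -0.9157  0.5057] [-0.0095 -0.016   0.058 ] 0.0187 6.73
closed [0.5506 0.3059 0.0641] [1.238  0.1829 0.7239] [-0.0326 -0.404  -0.0633] 0.0136 6.95
```

View pics/side3c.png

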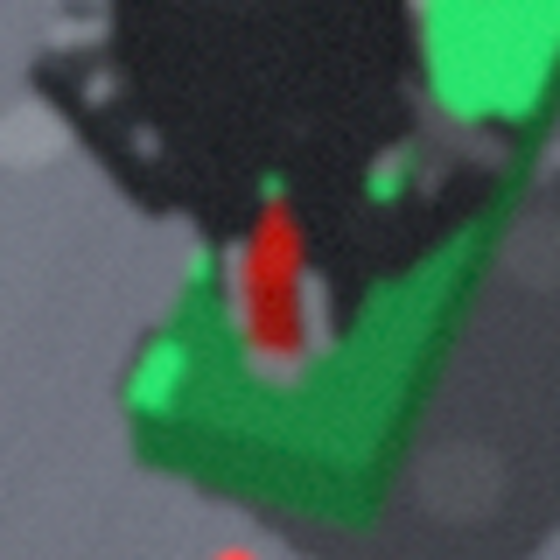

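```bash
cat > s4.py <<'E'
from h import *
np.set_printoptions(precision=4,suppress=True)
def st(t=""):
    s=sense();print(t,s["position"],s["wrist_force"],s["ft_torque"],round(s["finger_gap"],4),round(s["time_s"],2))
command_gripper(0,100);st()
p=sense()["position"]
move_l([p[0],p[1],.12],feed=.08);st("lift")
move_l([p[0],p[1],.24],feed=.2)
movep([.536,-.2535,.20],Rdown(-.19+np.pi/2))
move_l([.536,-.2535,.145],feed=.1);st("above")
for n in("side","top"):
    p,d=camera(n); cv2.imwrite(f"pics/{n}4.png",p[:,:,::-1])
    u=proj(n,[[.536,-.2535,.09]])[0];x,y=(u-[35,35]).astype(int);print(x,y)
    cv2.imwrite(f"pics/{n}4c.png",cv2.resize(p[y:y+70,x:x+70,::-1],None,fx=8,fy=8,interpolation=cv2.INTER_CUBIC))
E
python3 s4.py
```

```text
[0.5506 0.3059 0.0642] [ 2.7024 -0.8002  0.8092] [-0.1147 -0.6114 -0.0194] 0.013 7.22
lift [0.5502 0.3056 0.1196] [0.3739 0.6288 0.0607] [-0.028   0.0152 -0.0121] 0.0129 8.07
above [ 0.5363 -0.2533  0.1451] [ 0.3275  0.2072 -1.4227] [ 0.0067 -0.029  -0.0015] 0.013 11.53
308 90
421 170
```

View pics/side4c.png

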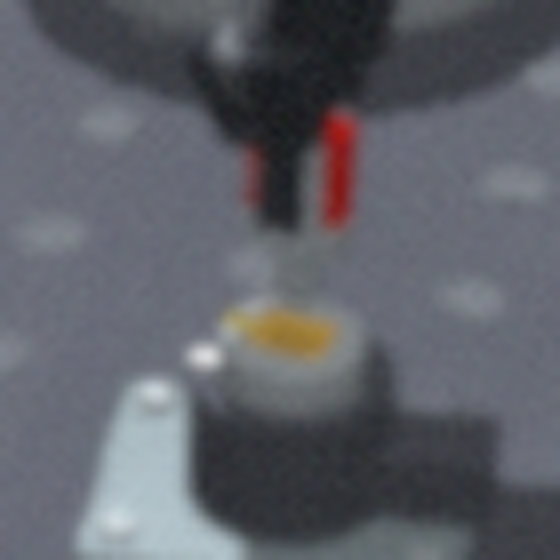

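View pics/top4c.png

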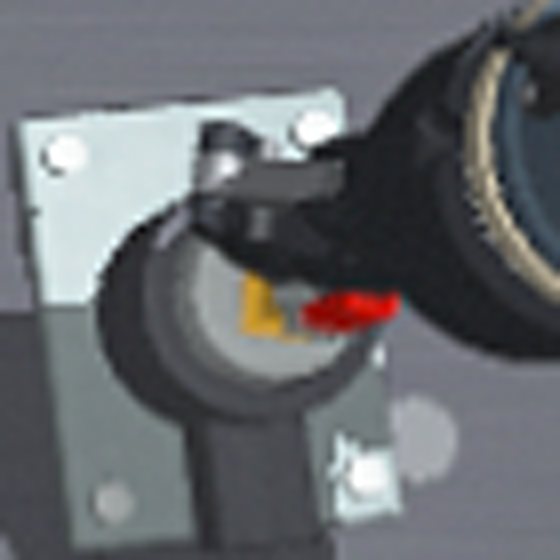

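Side crop: the key hangs just above the plug, with the steel shank at about (300,250) and the plug centre at about (292,335). The top view shows the red head at (350,308) right of the slot, and the arm hides part of it. I'll overlay the key model to measure the offset between them.

```bash
cat > ov.py <<'E'
from h import *
import sys
def keypts(tcp,yawx,sh=.034):
    # key corners: head bottom, steel line, head top, blade tip ; yawx = key x yaw
    ex=np.array([np.cos(yawx),np.sin(yawx),0]);ey=np.array([-np.sin(yawx),np.cos(yawx),0]);o=np.array(tcp)-[0,0,sh]
    B=lambda a,b,z:[o+sx*a*ex+sy*b*ey+[0,0,z] for sx,sy in((1,1),(-1,1),(-1,-1),(1,-1))]
    return dict(sh=B(.017,.007,0),st=B(.017,.007,.012),top=B(.017,.007,.048),b0=B(.007,.003,0),b1=B(.007,.003,-.019),b2=B(.005,.00175,-.024))
def draw(im,n,x0,y0,s,groups,off=(0,0,0)):
    for P3,c in groups:
        u=(proj(n,np.array(P3)+off)-[x0,y0]+.5)*s-.5
        cv2.polylines(im,[np.round(u).astype(int)],True,c,1,cv2.LINE_AA)
def ring(c,r,z):
    t=np.linspace(0,2*np.pi,40);return np.c_[c[0]+r*np.cos(t),c[1]+r*np.sin(t),np.full(40,z)]
E
cat > o1.py <<'E'
from ov import *
tcp=[.5363,-.2533,.1451];yx=-.19
for n,c,x0,y0,off in(("side",(.532,-.2503),315,100,(-.0036,.002,0)),("top",(.537,-.2568),428,175,(.0007,-.002,0))):
    im=cv2.imread(f"pics/{n}4.png")[y0:y0+55,x0:x0+60]
    im=cv2.resize(im,None,fx=10,fy=10,interpolation=cv2.INTER_CUBIC);im=np.clip(im*1.4,0,255).astype(np.uint8)
    k=keypts(tcp,yx);draw(im,n,x0,y0,10,[(v,(255,0,255)) for v in k.values()],off)
    draw(im,n,x0,y0,10,[(ring(c,.0245,.074),(0,255,0))])
    cv2.imwrite(f"pics/{n}4o.png",im)
E
python3 o1.py
```

```text
(no output)
```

View pics/side4o.png

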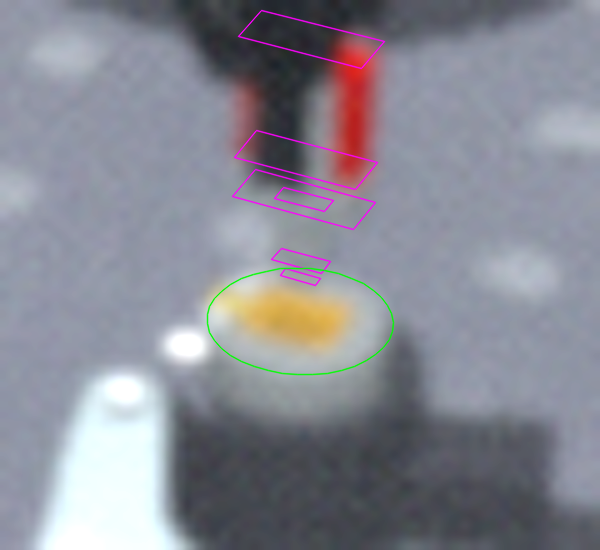

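View pics/top4o.png

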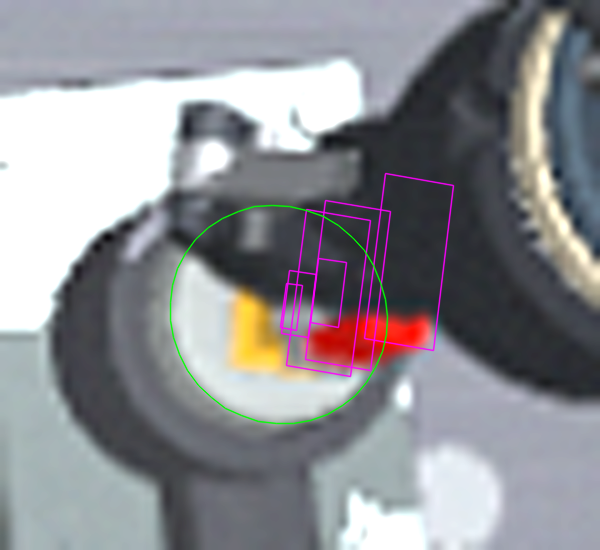

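```bash
python3 - <<'E'
from ov import *
np.set_printoptions(precision=4,suppress=True)
tcp=np.array([.5363,-.2533])
# slot seen: side from slot/barrel (both pics), top
for nm,n,uv,off in(("side slot0","side",unc([(315,153)],(310,115),9),(-.0036,.002)),("side barrel0","side",unc([(314,154)],(310,115),9),(-.0036,.002)),("side plug4","side",unc([(293,318)],(315,100),10),(-.0036,.002)),("top slot0","top",unc([(327,289)],(415,170),8),(.0007,-.002)),("top barrel0","top",unc([(326,292)],(415,170),8),(.0007,-.002))):
    print(nm,onz(n,uv,.074)[0,:2]-off-tcp)
E
python3 - <<'E'
import cv2,numpy as np
a=cv2.imread("pics/side0.png");print(a.shape)
b=a[120:145,330:365];cv2.imwrite("pics/z0.png",np.clip(cv2.resize(b,None,fx=20,fy=20,interpolation=cv2.INTER_CUBIC)*.85,0,255))
a=cv2.imread("pics/top0.png")
b=a[190:225,438:473];cv2.imwrite("pics/z1.png",np.clip(cv2.resize(b,None,fx=16,fy=16,interpolation=cv2.INTER_CUBIC)*.85,0,255))
E
```

```text
side slot0 [-0.0007  0.0009]
side barrel0 [-0.0006  0.0014]
side plug4 [0.0013 0.0004]
top slot0 [ 0.0005 -0.0017]
top barrel0 [-0.0003 -0.0013]
(400, 640, 3)[ WARN:0@0.096] global loadsave.cpp:1063 imwrite_ Unsupported depth image for selected encoder is fallbacked to CV_8U.
```

View pics/z0.png

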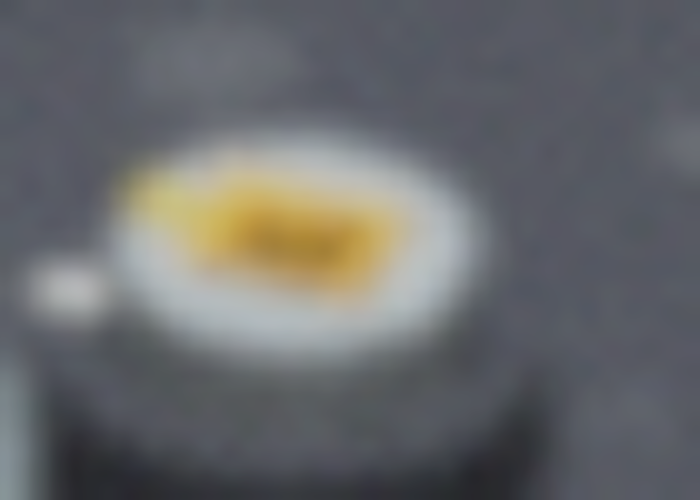

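View pics/z1.png

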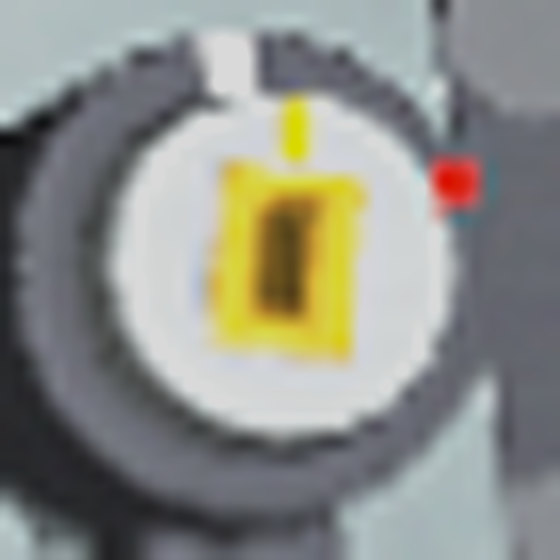

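```bash
python3 - <<'E'
from ov import *
np.set_printoptions(precision=4,suppress=True)
def go(n,pts,off,s,z=.074): return onz(n,unc(pts,off,s),z)[:,:2]
a=go("top",[(232,165),(213,345),(360,185),(345,355),(295,130),(285,258),(292,200),(275,312)],(438,190),16)
d=a[0::2]-a[1::2];print(np.arctan2(d[:,1],d[:,0]),a.mean(0))
b=go("side",[(225,165),(410,215),(185,255),(370,300),(145,188),(297,238)],(330,120),20)
d=b[0::2]-b[1::2];print(np.arctan2(d[:,1],d[:,0]),b[:4].mean(0),b[5])
c=go("side",[(297,247),(295,238)],(330,120),20);print(c)
print(sense()["time_s"])
E
```

```text
[-0.1634 -0.1492 -0.1385 -0.2101] [ 0.5396 -0.2572]
[-0.179  -0.1338 -0.2598] [ 0.5327 -0.2519] [ 0.5325 -0.2509]
[[ 0.5321 -0.2489]
 [ 0.5328 -0.2508]]
11.6333
```

```bash
cat > s5.py <<'E'
from h import *
np.set_printoptions(precision=4,suppress=True)
def st(t=""):
    s=sense();print(t,s["position"],s["wrist_force"],s["ft_torque"],round(s["finger_gap"],4),round(s["time_s"],2))
R=Rdown(-.165+np.pi/2)
move_l([.536,-.2535,.138],R,feed=.05);st()
print(move_l([.536,-.2535,.110],feed=.02,until_force=4));st()
E
python3 s5.py
```

```text
[ 0.5357 -0.2536  0.1377] [-1.1931 -0.2444 -0.4128] [-0.0537  0.0446  0.0437] 0.0126 11.93
True
 [ 0.5362 -0.2536  0.1315] [-0.6342 -0.3432  5.5973] [-0.014   0.1664  0.0294] 0.0128 12.52
```

```bash
cat > pic.py <<'E'
from ov import *
def shot(tag,x0=322,y0=90,w=45,h=55,s=10,x1=433,y1=180,w1=45):
    ims=[]
    for n,x,y,ww in(("side",x0,y0,w),("top",x1,y1,w1)):
        p,_=camera(n);cv2.imwrite(f"pics/{n}{tag}.png",p[:,:,::-1])
        c=p[y:y+h,x:x+ww,::-1];ims.append(np.clip(cv2.resize(c,None,fx=8.8,fy=10,interpolation=cv2.INTER_CUBIC)*1.3,0,255))
    cv2.imwrite(f"pics/b{tag}.png",np.hstack(ims).astype(np.uint8))
if __name__=="__main__":
    import sys;shot(sys.argv[1])
E
python3 pic.py 6
```

```text
(no output)
```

View pics/b6.png

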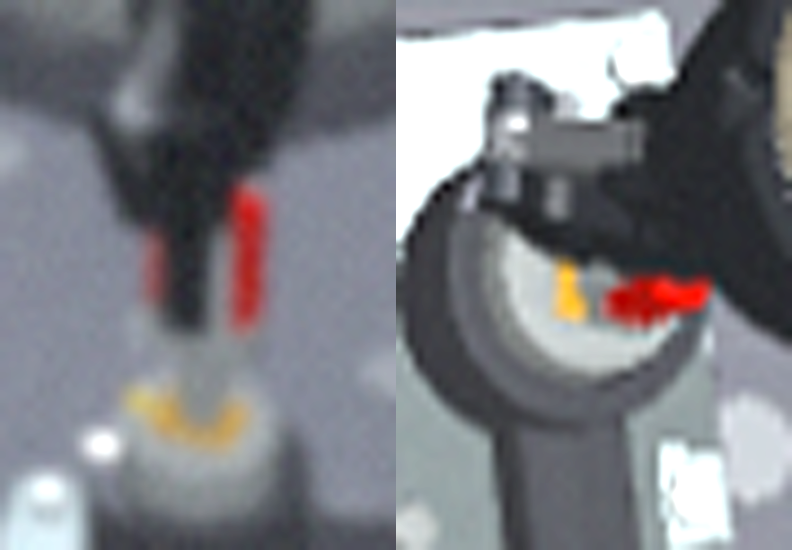

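```bash
cat > s7.py <<'E'
from h import *
np.set_printoptions(precision=4,suppress=True)
def st(t=""):
    s=sense();print(t,s["position"],s["wrist_force"],s["ft_torque"],round(s["finger_gap"],4),round(s["time_s"],2));return s
b=np.array([.536,-.2535])
for dx,dy in[(0,-.0018),(0,.0018),(.0022,0),(-.0022,0)]:
    p=b+[dx,dy]
    move_l([*p,.1345],feed=.06)
    hit=move_l([*p,.1275],feed=.025,until_force=4.5);s=st(f"{dx} {dy} {hit}")
    if s["position"][2]<.1288:print("IN");break
E
python3 s7.py
```

```text
0 -0.0018 False [ 0.5358 -0.2553  0.1272] [-0.5029  0.8297 -0.4717] [ 0.0579 -0.004   0.0635] 0.0126 13.3
IN
```

```bash
cat > s8.py <<'E'
from h import *
np.set_printoptions(precision=4,suppress=True)
def st(t=""):
    s=sense();print(t,s["position"],s["wrist_force"],s["ft_torque"],round(s["finger_gap"],4),round(s["time_s"],2));return s
s=st();p=s["position"]
print(move_l([.5360,-.2553,.106],feed=.025,until_force=4.5));st()
E
python3 s8.py
```

```text
[ 0.5358 -0.2553  0.1272] [-0.5029  0.8297 -0.4717] [ 0.0579 -0.004   0.0635] 0.0126 13.3
True
 [ 0.5361 -0.2553  0.1267] [-0.1599 -0.2209  4.7994] [0.0096 0.0212 0.0334] 0.0129 13.57
```

```bash
cat > s9.py <<'E'
from h import *
np.set_printoptions(precision=4,suppress=True)
def st(t=""):
    s=sense();print(t,s["position"],s["wrist_force"],round(s["time_s"],2));return s
c=np.array([.536,-.2553]);z=.1278
ex=np.array([np.cos(-.165),np.sin(-.165)]);ey=np.array([-ex[1],ex[0]])
move_l([*c,z],feed=.03)
for e,r in((ey,.0045),(ex,.006)):
    w=[]
    for sg in(1,-1):
        hit=move_l([*(c+sg*r*e),z],feed=.012,until_force=3);s=st(hit);w.append(s["position"][:2]@e)
        move_l([*c,z],feed=.04)
    c=c+e*(np.mean(w)-c@e);print("width",w[0]-w[1],"c",c)
    move_l([*c,z],feed=.04)
print(move_l([*c,.106],feed=.025,until_force=4.5));st()
E
python3 s9.py
```

```text
True [ 0.5357 -0.2543  0.127 ] [0.8451 0.0958 2.9195] 14.11
True [ 0.535  -0.2584  0.1271] [1.8028 1.0458 1.8615] 14.76
width 0.004192721657577336 c [ 0.5358 -0.2565]
True [ 0.5401 -0.2572  0.1271] [-0.0639  1.102   2.1872] 15.72
True [ 0.5345 -0.2564  0.1275] [ 1.9554 -0.1338  1.5146] 16.28
width 0.005663551586321813 c [ 0.5373 -0.2567]
True
 [ 0.5371 -0.2567  0.1077] [-0.173  -0.0424  5.5952] 17.54
```

The blade is fully in: TCP z is 0.1077 against 0.108 expected with the shoulder on the plug. Now I'll turn it clockwise in increments, easing off lateral force as it goes.

```bash
cat > s10.py <<'E'
from h import *
import sys
np.set_printoptions(precision=4,suppress=True)
def st(t=""):
    s=sense();print(t,s["position"],s["wrist_force"],s["ft_torque"][2].round(3),round(s["time_s"],2));return s
p=np.array([.5373,-.2567,.1077]);y=-.165
for i in range(3):
    y-=.12;movep(p,Rdown(y+np.pi/2));s=st(round(y,3))
    f=s["wrist_force"];p[:2]+=np.clip(f[:2]/8000,-.0006,.0006)
print(p)
E
python3 s10.py
```

```text
-0.285 [ 0.5373 -0.2566  0.1081] [-0.8074  0.2594  4.2831] -0.012 17.79
-0.405 [ 0.5374 -0.2566  0.1081] [-1.6447  0.4537  5.3816] -0.054 18.04
-0.525 [ 0.5373 -0.2566  0.1081] [-1.4844  0.3498  5.9431] -0.046 18.29
[ 0.5368 -0.2566  0.1077]
```

```bash
cat > s11.py <<'E'
from h import *
import sys
np.set_printoptions(precision=4,suppress=True)
def st(t=""):
    s=sense();print(t,s["position"],s["wrist_force"],s["ft_torque"][2].round(3),round(s["time_s"],2));return s
p=np.array([.5368,-.2566,.1077]);y=-.525
while y>-1.36:
    y-=.12 if y>-1.0 else .05
    movep(p,Rdown(y+np.pi/2));s=st(round(y,3))
    R=s["tcp_rot"];print("   yaw",np.arctan2(R[1,2],R[0,2])-np.pi/2)
    f=s["wrist_force"];p[:2]+=np.clip(f[:2]/8000,-.0004,.0004)
    if abs(s["ft_torque"][2])>.35:break
print(p,y)
E
python3 s11.py
```

```text
-0.645 [ 0.5373 -0.2566  0.1081] [-0.862   0.0321  6.0191] -0.02 18.54
   yaw -0.6409204629709785
-0.765 [ 0.5372 -0.2566  0.1081] [ 0.2995 -0.04    5.6256] -0.057 18.79
   yaw -0.7608753368597567
-0.885 [ 0.5372 -0.2566  0.1081] [-0.784   0.0198  5.7259] -0.054 19.04
   yaw -0.8807708203746414
-1.005 [ 0.5372 -0.2566  0.1081] [-0.3633 -0.1873  5.8166] 0.019 19.29
   yaw -1.0007935824498826
-1.055 [ 0.5371 -0.2566  0.1081] [-1.0668  0.1689  5.2688] -0.032 19.54
   yaw -1.0505995089883902
-1.105 [ 0.5371 -0.2567  0.1081] [-1.3517  0.2297  6.8816] -0.058 19.79
   yaw -1.1006662405429608
-1.155 [ 0.5371 -0.2566  0.1081] [-1.44    0.0187  5.0813] 0.019 20.04
   yaw -1.1506265857341145
-1.205 [ 0.537  -0.2566  0.1081] [-0.3361 -0.1248  5.0438] -0.006 20.29
   yaw -1.2007531609821256
-1.255 [ 0.537  -0.2566  0.1081] [ 0.9212 -1.1516  5.5013] -0.025 20.54
   yaw -1.2507915488220263
-1.305 [ 0.537  -0.2566  0.1081] [ 0.2783 -0.2075  6.4632] -0.01 20.79
   yaw -1.3005348943415245
-1.355 [ 0.537  -0.2565  0.1081] [-0.3515  0.1061  6.3741] 0.155 21.04
   yaw -1.349765603184797
-1.405 [ 0.537  -0.2565  0.1081] [-0.2244  0.6105  7.1283] 0.332 21.29
   yaw -1.3985780202705027
[ 0.5361 -0.2567  0.1077] -1.4050000000000002
```

```bash
python3 pic.py 7
```

```text
(no output)
```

View pics/b7.png

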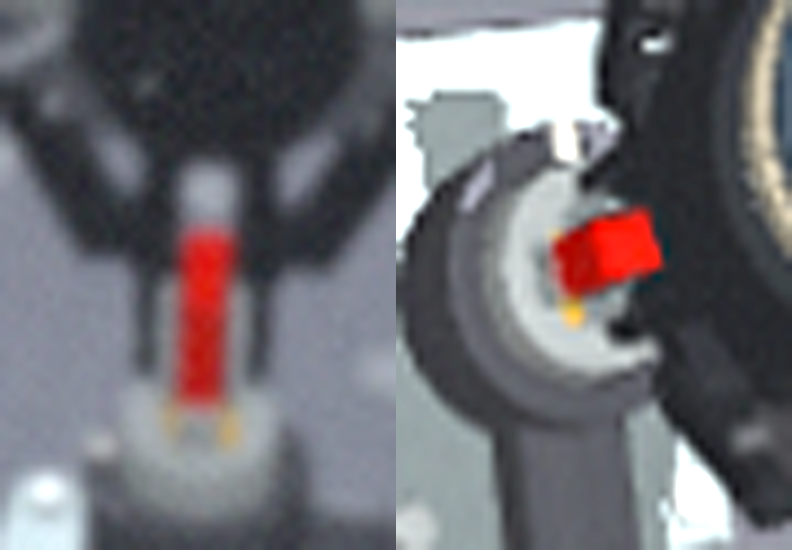

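```bash
cat > s12.py <<'E'
from h import *
np.set_printoptions(precision=4,suppress=True)
def st(t=""):
    s=sense();print(t,s["position"],s["wrist_force"],s["ft_torque"],round(s["finger_gap"],4),round(s["time_s"],2));return s
command_gripper(0,120);st()
R=Rdown(-1.38+np.pi/2);p=[.5368,-.2566]
movep([*p,.1077],R);st()
print(move_l([*p,.099],feed=.02,until_force=15));st("part")
print(move_l([*p,.090],feed=.008,until_force=16));st("press")
sleep(.3);st()
E
python3 s12.py
```

```text
[ 0.537  -0.2565  0.1081] [0.4568 1.1212 6.4704] [0.0155 0.0593 0.3749] 0.0127 21.61
 [ 0.5371 -0.2565  0.1079] [-1.0225 -0.1233  5.0878] [-0.0148  0.235   0.3059] 0.0132 21.86
False
part [ 0.5371 -0.2565  0.0996] [-2.1834 -0.7538  9.6411] [-0.021   0.4974  0.3633] 0.0128 22.44
True
press [ 0.5372 -0.2564  0.0966] [-3.0831 -0.0534  9.8958] [-0.0133  0.7228  0.2442] 0.013 23.15
 [ 0.5371 -0.2564  0.0968] [-2.5348 -0.1891 10.1998] [0.0218 0.692  0.2519] 0.0125 23.45
```

```bash
cat > s13.py <<'E'
from h import *
np.set_printoptions(precision=4,suppress=True)
def st(t=""):
    s=sense();print(t,s["position"],s["wrist_force"],s["ft_torque"],round(s["time_s"],2));return s
p=[.5368,-.2566]
for z in np.arange(.0962,.0895,-.0006):
    move_l([*p,z],feed=.01);sleep(.1);s=st(z.round(4))
    if s["wrist_force"][2]>24:break
E
python3 s13.py
```

```text
0.0962 [ 0.5371 -0.2564  0.097 ] [-2.3196  1.0097 10.0937] [0.0581 0.5458 0.2444] 23.8
0.0956 [ 0.5371 -0.2564  0.0964] [-1.4665  0.5975  9.6136] [0.098  0.5946 0.2836] 24.15
0.095 [ 0.5372 -0.2564  0.0961] [-3.7633  0.1846 12.1807] [0.139  0.7371 0.2513] 24.5
0.0944 [ 0.5372 -0.2564  0.096 ] [-3.7731  0.0958 15.8821] [0.1369 0.9929 0.2474] 24.85
0.0938 [ 0.5372 -0.2564  0.096 ] [-5.4782  0.4477 18.3886] [0.1917 1.3022 0.3138] 25.2
0.0932 [ 0.5372 -0.2564  0.0959] [-6.5396  1.3199 21.9978] [0.1907 1.6181 0.2645] 25.55
0.0926 [ 0.5373 -0.2563  0.0959] [-7.8595  0.7213 26.5332] [0.2326 1.9447 0.2597] 25.9
```

```bash
cat > s14.py <<'E'
from h import *
np.set_printoptions(precision=4,suppress=True)
move_l([.5368,-.2566,.0934],feed=.01);sleep(.4);s=sense();print(s["position"],s["wrist_force"],s["ft_torque"],s["finger_gap"],s["time_s"]);print(s["tcp_rot"])
from pic import shot;shot("8")
E
python3 s14.py
```

```text
[ 0.5372 -0.2563  0.096 ] [-6.1325  1.469  21.1661] [0.1572 1.5168 0.2653] 0.012515266243619561 26.55
[[-0.0009 -0.1963  0.9806]
 [-0.0041  0.9805  0.1963]
 [-1.     -0.0038 -0.0017]]
```

View pics/b8.png

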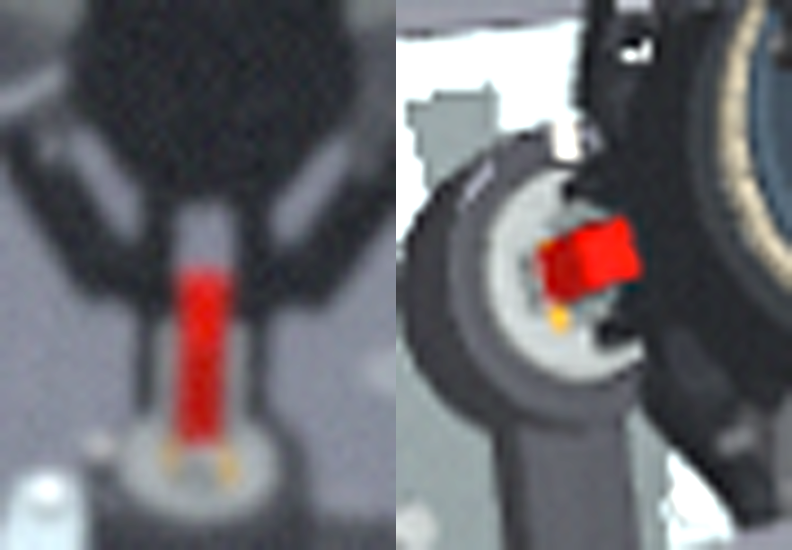

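View pics/side8.png

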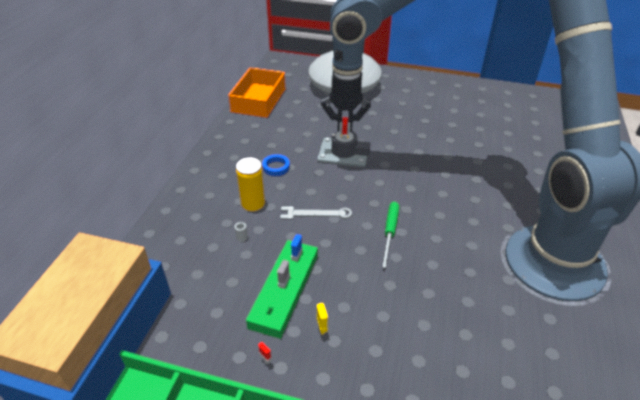

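The barrel top is now almost flush with the housing. The key sits upright with its shoulder on the plug at about (200,460) in the side crop, and the other keys and bench items are where they were. I'm handing the job in.

```bash
python3 -c "
from rig import *
print(finish_job()); s=sense(); print(s['position'],s['wrist_force'],s['time_s'])"
```

```text
the job is handed in; nothing more can be done
None
the job is handed in; nothing more can be done
```

I took the red key from the rack, pushed it fully into the lock, turned it clockwise to its stop, then pressed the barrel to its hard stop. I handed the job in at about 26.6 s, still gripping and pressing; no verdict is reported.

**Last checks:**
- **Insertion:** the key seated at TCP z 0.1077 m, against about 0.108 m expected with the shoulder on the plug. The first try landed on the plug's top, because the two cameras disagreed by about 5 mm. I found the slot's centre by feeling for its walls.
- **Turn:** the tool turned to about -1.40 rad, and reaction torque only rose (to 0.33 N m) past about -1.31 rad. I then eased back to -1.38 rad, still holding about 0.27 N m against the stop. The stop came about 0.15 rad later than my estimate from the images; about 0.1 rad of that could be play in the slot. In the last pictures I could not see the pointer clearly against the red mark, so the stop is judged from the torque.
- **Press:** the TCP travelled 12.1 mm down, then force rose steeply with no more movement. I handed in at about 21 N vertical, with about 6 N of sideways force left.
- **Other items:** the blue and grey keys and the bench items look unmoved in the final side picture.

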